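Lock the tube carrier onto the lab shaker

TASK

Mount the tube carrier on the shaker: keeping it level, lower its keyholes over the two brass screw heads, then slide it along until it is locked fully home, its fins between the shaker's fins. Then swing the red catch all the way shut behind the carrier, and let go, leaving everything else on the bench where it stands.

Things in the scene. Friction and masses are not known exactly. Their poses are not given: they have to be found in the camera images.
- carrier: Loose tube carrier, about 0.45 kg, lying flat on the bench: blue metal plate 170 mm (its x) x 110 mm (its y), 6 mm thick; origin at the centre of its underside, z up, axes shared by its points. Along both long sides (y = +-37 to +-54 mm, x = -43 to 77 mm) white strips with coloured tube caps, up to 28 mm high. Keyholes on the line y = 0, fins at the +x end.
- grip (a point): Top centre of the orange upright bar at the carrier's middle, by which it is lifted: 18 mm thick (carrier x), 60 mm wide (carrier y); its top is 62 mm above the carrier's underside.
- keyhole_rear (a point): Centre, at the plate's underside, of the rear keyhole's wide octagonal opening, 27 mm across flats, at carrier x = -37 mm. A slot 12 mm wide leads from it towards the carrier's -x and ends flat 30 mm from this point.
- keyhole_front (a point): The same for the other keyhole, at carrier x = +63 mm; same sizes, slot also towards -x.
- carrier_fins (a point): Middle of the free ends of the carrier's six fins, at carrier x = 111 mm, underside level. The fins are 4 mm thick, 22 mm high, stick out 26 mm from the plate's +x end, at carrier y = +-9, +-27, +-45 mm.
- shaker: White heavy shaker with a black deck, fixed to the bench: 315 mm (its x, -170 to 145 mm) x 180 mm (its y, -80 to 100 mm), deck top 85 mm above the bench; origin on the bench below deck, z up; red control panel on its +y side. Its points share its axes. The carrier is slid along its +x to lock.
- deck (a point): Point on the deck's top. Locked home, the carrier's origin lies here, its axes as the shaker's (hard stop 1 mm beyond). To engage, the carrier goes down flat on the deck with its origin at x = -25 mm from here, y = 0 (openings over the heads, about 3 mm to spare all round), then slides 25 mm along the shaker's +x.
- screw_rear (a point): Top centre of the rear screw's brass head (20 mm diameter, 5 mm thick), at deck x = -62 mm, y = 0. Head top 14 mm and underside 9 mm above the deck; shank 8 mm diameter.
- screw_front (a point): The same for the other screw, at deck x = +38 mm, y = 0.
- shaker_fins (a point): Middle of the near ends of the shaker's seven steel fins, deck level, at deck x = 95 mm. They are 4 mm thick, 28 mm high, 25 mm long (to x = 120 mm), at y = 0, +-18, +-36, +-54 mm; beyond them a cross bar 30 mm high. The carrier's fins enter between them by 16 mm as it slides.
- catch (a joint): Angle (rad) of the red catch about its vertical pivot: 0 = open, arm pointing to the shaker's -x; 1.571 = shut (stop), arm pointing to the shaker's -y with its front face 2.5 mm behind the -x edge of the locked carrier. It shuts counter-clockwise seen from above, stays where it is left, and needs about 1 N at the post. Starts between 0 and 0.3.
- catch_pivot (a point): The catch's pivot at deck level, fixed on the deck at deck x = -93.5 mm, y = +75 mm. The arm is 55 mm long, 12 mm wide, its top 14 mm above the deck.
- catch_post (a point): Top centre of the round red post on the catch's arm (moves with it): 14 mm diameter, 45 mm from the pivot, its top 50 mm above the deck.
- bottle: amber reagent bottle, 64 mm across, 130 mm tall, standing; origin at its foot. Bystander.
- tipbox: green closed pipette-tip box, 85 x 120 x 55 mm high; origin under its centre. Bystander.
- beaker: clear glass beaker, 80 mm across, 100 mm tall, standing; origin at its foot. Bystander.
- tray: yellow divided tray, 90 x 160 x 45 mm high; origin under its centre. Bystander.
- screwdriver: screwdriver lying on the bench; origin under it. Bystander.
- jar: white jar with a blue cap, 60 mm across, 70 mm tall; origin at its foot. Bystander.

How it is judged:
By the outcome, as a careful person would: the job done as asked, in the order asked, and still so for the second after the job is handed in, with the robot touching nothing.
It also fails if it takes over 66 s, if anything falls off the work surface, if the arm or the gripper's body presses on something with over 40 N, if the wrist force passes 120 N, or if a joint passes its speed limit or range.

ROBOT

A 7-joint arm with a two-finger parallel gripper is mounted at the origin on the work surface. World frame = base frame: x ahead of the robot, y to its left, z up, the work surface at z = 0. Lengths are in m, angles in rad, forces in N, time in s.
With the tool pointing down it reaches from about 0.425 to 0.925 m from the base axis. Payload 6.8 kg.
Tool frame: the origin (TCP) lies at the very end of the fingers, on their centre line; the grasp point (between the pads) lies 19 mm behind it; z points along the fingers, y is the line along which they close (so a half turn about z gives the same grasp; the last joint's range is limited). The gripper opens to 85 mm and grips with 20 to 120 N. Pads are 22 mm wide; open, the fingers measure 114 mm over their backs; the gripper's body (76 mm by 85 mm) begins 54 mm behind the grasp point. The pads swing forward as they close: fully open they stand 13 mm farther back than shut.
Start: joints at [1.137, 0.477, 0.022, 1.555, -0.011, 1.109, -0.083], TCP at [0.216, -0.64, 0.231] pointing down, gripper open.
Joint ranges: [-2.96, 2.96], [-0.34, 2.1], [-1.41, 1.46], [0.24, 2.44], [-1.37, 4.51], [0.17, 1.92], [-2.96, 2.96]. Speed limits (rad/s): [2.39, 2.39, 3.14, 3.14, 3.14, 3.14, 3.14].

INTERFACE

Orientations are given as a rotation vector (axis times angle).
In Python, from bench import monitor, optics, r gives the robot as it stands.
- The arm moves only by the shell command python3 -m crank 'ROWS' [OPENING] [FORCE]. ROWS is JSON, a list of rows, each a list of 2 entries, a list of its own where there are three numbers: the shift along the tool's x, y, z in cm, then the turn, a rotation vector about the tool's x, y, z in rad. A call has 1 to 5 rows; each row shifts and turns the commanded pose from where the row before left it, along the tool's axes as they then stand; what a row does not reach is not made up. A row lasts 1/10 s, in which the tool goes at most 50 mm and 8.59 degrees, less where a joint would pass 70% of its speed; a pose out of reach is approached as far as the arm can. A call is refused whole if a number of a shift passes 5 or a number of a turn 0.15, either way. A call with a gripper value outside its range is refused whole. OPENING is the finger opening in cm, from 0 to 8.54, set as the call begins (- or left out, the last holds). The fingers move at their own pace and stop on an object; FORCE is the grip in N (left out, the last holds). Time passes only in rows, so rows that do not move let the fingers close. It gives the time, the measured TCP pose, the force, the opening and the grip force at its end, in the units of the state.
- monitor.get_obs(): the state, without advancing time (a new reading comes with each control period).
- optics.grab_frame(name): name is "scene" or "side" or "wrist"; returns (picture, depth): 420x560x3 uint8, red, green, blue; 420x560 float32, m along the optical axis (not along the pixel's ray), 0 where there is no reading.
- optics.camera_model(name): a dict with "vertical_fov" (degrees; the focal length in pixels is half the picture's height over the tangent of half this angle, whatever the lens; pixels are square), "cx", "cy" (the principal point, pixels), "R" (3x3) and "t" (3): a world point X has camera coordinates R X + t; the wrist camera has in their place "hand_eye" (4x4, takes a point from camera to tool coordinates, whose origin is the TCP and whose axes are the flange's). Camera axes: x right, y down, z forward; pixel columns grow to the right and rows downward; lengths in m; the calibration is good to about 2 mm. The wrist camera is an equidistant fisheye: a pixel r from the principal point sees the ray r / f radians off the axis. A picture is of the moment at which its call begins: read the wrist's pose just before it. camera_model takes no time and is no camera call.
- r.hand_in(): hands the job in; it is judged then, once.
The state is a dict: "clock": time; "joints": joint angles; "qvel": joint speeds; "tau": joint torques, N m; "tcp_pos": TCP position; "orientation": TCP orientation; "contact_force": force on the tool from outside, world axes, zero at the start; "moment": the same for the moment, N m; "grip_width": finger opening in m; "gripper_force": force on a finger pad.
Only numpy, scipy, OpenCV 4.12 (cv2) and the standard library are available. Lean on these libraries where they do the work, as an engineer would, in place of code of your own. Each camera call takes 0.05 s, during which the arm holds its last target. There are 200 camera calls.

## Working session

There is one attempt and no reset: what is moved stays moved. The work goes in short steps, Python scripts to look and compute and a shell command to move; the robot and the scene stay as the last step left them, time stands still between calls to the robot, and variables do not carry over. Pictures are saved under pics/ and viewed, at most 14 in all, crops included, and the job is handed in when it is done.

```bash
ls; mkdir -p pics; python3 - <<'E'
from bench import monitor, optics, r
import cv2,numpy as np
for n in ["scene","side"]:
    p,d=optics.grab_frame(n); cv2.imwrite(f"pics/{n}0.png",p[:,:,::-1]); np.savez(f"{n}0.npz",p=p,d=d)
    print(n,optics.camera_model(n), (d>0).mean())
print(optics.camera_model("wrist"))
print(monitor.get_obs())
E
```

```text
pics
scene {'vertical_fov': 52.62479547589886, 'cx': 284.4765356773425, 'cy': 200.82020873447843, 'R': array([[ 0.87479704,  0.48448727, -0.00149033],
       [ 0.25692194, -0.46650544, -0.84638277],
       [-0.41075692,  0.74003024, -0.53257299]]), 't': array([-0.54992789, -0.01913004,  1.35576508])} 0.996156462585034
side {'vertical_fov': 54.20697969837808, 'cx': 283.50247548542234, 'cy': 205.17969060315568, 'R': array([[-0.71885287, -0.69508734, -0.01020508],
       [-0.47223455,  0.4990483 , -0.72659846],
       [ 0.51014222, -0.5174982 , -0.68698656]]), 't': array([0.45438111, 0.33438249, 0.9564542 ])} 0.9959141156462585
{'vertical_fov': 65.70646984690485, 'cx': 280.5199062836851, 'cy': 210.60877615125742, 'hand_eye': array([[-2.85223064e-04, -9.54345829e-01, -2.98703796e-01,
         7.52630293e-02],
       [ 9.99999779e-01, -4.51646968e-04,  4.88123687e-04,
         8.43002669e-04],
       [-6.00747468e-04, -2.98703591e-01,  9.54345747e-01,
        -1.42734386e-01],
       [ 0.00000000e+00,  0.00000000e+00,  0.00000000e+00,
         1.00000000e+00]])}
{'clock': 0.1, 'joints': array([ 1.13690958,  0.4777593 ,  0.02232311,  1.55632749, -0.01148757,
        1.10932627, -0.08311601]), 'qvel': array([ 1.60721796e-03, -3.15622656e-04,  8.24670046e-04, -3.36311639e-03,
        1.70442303e-04, -3.72842554e-06, -9.03860910e-04]), 'tau': array([ 4.37809809e-03, -5.97755313e+01,  1.61396038e+00, -2.81953132e+01,
        1.29218650e-02,  5.01277100e-03, -1.73568236e-05]), 'tcp_pos': array([ 0.2158638 , -0.63899027,  0.2304051 ]), 'orientation': array([-3.09837481e+00, -5.09259848e-01,  6.25845628e-04]), 'contact_force': array([ 0.9038339 , -0.17150678,  0.40694757]), 'moment': array([-0.04488428, -0.02501414,  0.02736047]), 'gripper_force': 0.0, 'grip_width': 0.0854198869778367}
```

View pics/scene0.png

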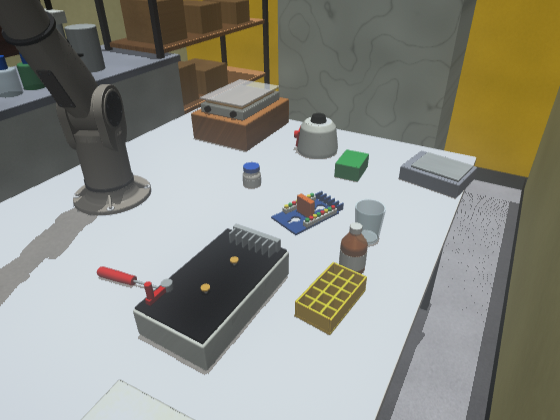

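View pics/side0.png

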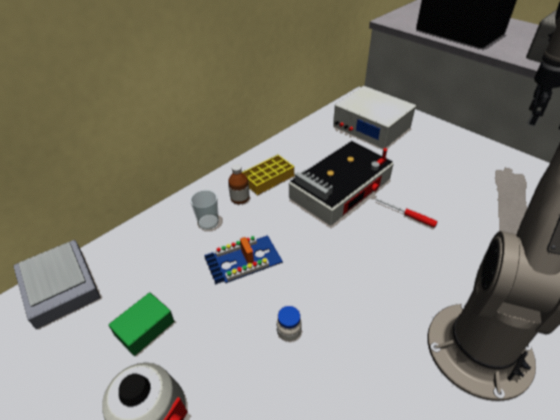

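The scene view shows the carrier at about (308,211) with the orange grip at (306,203) and its fins up-right. The shaker is at (217,290), with screws at (206,288) and (235,260), catch post at (150,291) and fins at (255,240). In the side view the carrier is at (243,257), its fins at (213,265), and the screws at (330,174) and (350,159).

```bash
cat > h.py <<'E'
import numpy as np,cv2
from scipy.spatial.transform import Rotation as Ro
from bench import monitor, optics, r
def cam(n):
    m=optics.camera_model(n); f=210/np.tan(np.radians(m['vertical_fov']/2)); return m,f
def ray(n,u,v,pose=None):
    m,f=cam(n); x,y=(u-m['cx']),(v-m['cy'])
    if n!='wrist': return -m['R'].T@m['t'], m['R'].T@np.array([x/f,y/f,1])
    rr=np.hypot(x,y)+1e-9; a=rr/f
    c=np.array([np.sin(a)*x/rr,np.sin(a)*y/rr,np.cos(a)]); T=m['hand_eye']
    p,R=pose; return p+R@T[:3,3], R@T[:3,:3]@c
def onz(n,u,v,z,pose=None):
    o,d=ray(n,u,v,pose); return o+d*(z-o[2])/d[2]
def pose():
    s=monitor.get_obs(); return np.array(s['tcp_pos']),Ro.from_rotvec(s['orientation']).as_matrix()
def grab(n,name):
    P=pose(); p,d=optics.grab_frame(n); cv2.imwrite(f'pics/{name}.png',p[:,:,::-1]); np.savez(name+'.npz',p=p,d=d,t=P[0],R=P[1]); return p,d,P
def blobs(p,lo,hi,amin=8,roi=None):
    h=cv2.cvtColor(p,cv2.COLOR_RGB2HSV); m=cv2.inRange(h,lo,hi)
    if roi is not None:
        k=np.zeros_like(m); a,b,c,d=roi; k[b:d,a:c]=255; m&=k
    n,l,st,ce=cv2.connectedComponentsWithStats(m)
    return [(ce[i].round(1),st[i,:5].tolist()) for i in range(1,n) if st[i,4]>=amin],m
def tri(l):
    A=0;b=0
    for o,d in l:
        d=d/np.linalg.norm(d); M=np.eye(3)-np.outer(d,d); A=A+M; b=b+M@o
    return np.linalg.solve(A,b)
E
python3 - <<'E'
from h import *
S=np.load('scene0.npz');D=np.load('side0.npz')
for nm,X,rois in [('scene',S,[(265,185,350,235),(190,250,245,300),(135,270,170,305)]),('side',D,[(200,230,285,285),(320,150,365,180),(375,140,392,170)])]:
    for roi,lo,hi in zip(rois,[(3,150,90),(8,100,100),(0,150,60)],[(15,255,255),(30,255,255),(6,255,255)]):
        print(nm,roi,blobs(X['p'],lo,hi,8,roi)[0])
    b,m=blobs(X['p'],(105,120,30),(125,255,255),60,rois[0]); print('blue',b)
# screws at z .099
for n,u in [('scene',[(206,288),(234.5,260)]),('side',[(330,173.5),(350,159)])]:
    for a in u: print(n,onz(n,*a,.099))
# bystanders
for n,u,z in [('scene',(350,265),.0),('scene',(370,235),0),('scene',(332,297),.045),('scene',(252,180),.03),('scene',(352,165),.05),('scene',(117,275),.01)]: print(u,onz(n,*u,z).round(3))
E
```

```text
scene (265, 185, 350, 235) [(array([305.8, 198.4]), [299, 195, 14, 8, 41])]
scene (190, 250, 245, 300) [(array([233.7, 259.3]), [230, 256, 9, 7, 48]), (array([204.9, 286.9]), [200, 283, 10, 8, 58])]
scene (135, 270, 170, 305) [(array([147.1, 283.7]), [144, 282, 7, 4, 18]), (array([157.8, 290.8]), [154, 286, 10, 11, 49]), (array([147.9, 299.3]), [146, 298, 5, 3, 9])]
blue [(array([290.6, 220.8]), [273, 211, 33, 22, 340])]
side (200, 230, 285, 285) [(array([246. , 245.3]), [241, 238, 11, 16, 114])]
side (320, 150, 365, 180) [(array([350.1, 158.6]), [347, 157, 7, 5, 24]), (array([330. , 172.5]), [327, 170, 7, 6, 26])]
side (375, 140, 392, 170) [(array([382.2, 157.4]), [377, 148, 10, 17, 58])]
blue [(array([267.3, 250.1]), [252, 236, 30, 30, 379]), (array([223.8, 263.5]), [206, 250, 41, 33, 618])]
scene [ 0.59682404 -0.26964756  0.099     ]
scene [ 0.59754002 -0.16990177  0.099     ]
side [ 0.58953072 -0.16525542  0.099     ]
side [ 0.58976912 -0.26722254  0.099     ]
(350, 265) [0.79  0.048 0.   ]
(370, 235) [0.792 0.193 0.   ]
(332, 297) [ 0.811 -0.118  0.045]
(252, 180) [0.369 0.252 0.03 ]
(352, 165) [0.626 0.47  0.05 ]
(117, 275) [ 0.316 -0.268  0.01 ]
```

```bash
python3 - <<'E'
from h import *
print('grip',tri([ray('scene',305.8,198.4),ray('side',245,241)]),onz('scene',305.8,198.4,.062),onz('side',246,241,.062))
# carrier corners side: view approx
for u in [(252,281),(282,262),(264,238),(208,280),(206,252)]: print(u,onz('side',*u,.006).round(3))
S=cv2.imread('pics/side0.png')[225:295,190:300]; C=cv2.imread('pics/scene0.png')[180:240,262:352]
a=cv2.resize(S,None,fx=5,fy=5,interpolation=2); b=cv2.resize(C,None,fx=5,fy=5,interpolation=2)
o=np.zeros((350+300-60,550,3),np.uint8); cv2.imwrite('pics/c1.png',a)
P=pose();print(P)
E
```

```text
grip [0.59673781 0.18550052 0.06478909] [0.5941957  0.18863465 0.062     ] [0.59770121 0.18249839 0.062     ]
(252, 281) [0.52  0.237 0.006]
(282, 262) [0.507 0.135 0.006]
(264, 238) [0.608 0.107 0.006]
(208, 280) [0.608 0.316 0.006]
(206, 252) [0.689 0.259 0.006]
(array([ 0.2158638 , -0.63899027,  0.2304051 ]), array([[ 9.47390477e-01,  3.20079440e-01, -6.60123104e-04],
       [ 3.20080095e-01, -9.47389204e-01,  1.55837622e-03],
       [-1.26589313e-04, -1.68768306e-03, -9.99998568e-01]]))
```

View pics/c1.png

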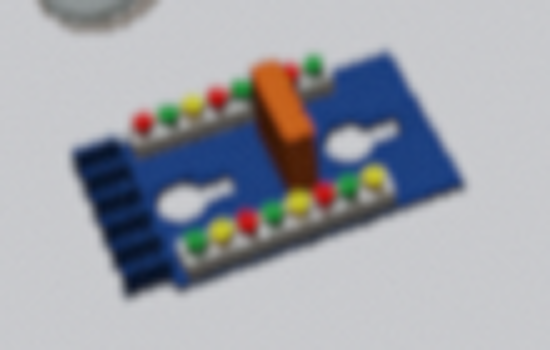

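The crop confirms the carrier lies with its fins up-left in the side view. Its rear corners are near side pixels (282,262) and (267,235), giving a yaw of about 74°. I'll move over it.

```bash
python3 -m crank '[[[0,0,0],[0,0,0.15]],[[0,0,0],[0,0,0.15]],[[0,0,0],[0,0,0.15]],[[0,0,0],[0,0,0.15]]]'
python3 -m crank '[[[0.8,-4.9,0],[0,0,0]],[[0.8,-4.9,0],[0,0,0]],[[0.8,-4.9,0],[0,0,0]],[[0.8,-4.9,0],[0,0,0]],[[0.8,-4.9,0],[0,0,0]]]'
python3 -m crank '[[[0.8,-4.9,0],[0,0,0]],[[0.8,-4.9,0],[0,0,0]],[[0.8,-4.9,0],[0,0,0]],[[0.8,-4.9,0],[0,0,0]],[[0.8,-4.9,0],[0,0,0]]]'
python3 - <<'E'
from h import *
P=pose();print(P)
E
```

```text
clock: 0.5
tcp_pos: [0.216, -0.6392, 0.2307]
orientation: [-3.11, 0.439, 0.001]
contact_force: [1.1, -0.0, 0.1]
grip_width: 0.0853
gripper_force: 0.0
clock: 1.0
tcp_pos: [0.3213, -0.4124, 0.231]
orientation: [-3.112, 0.429, 0.0]
contact_force: [1.2, -0.4, 0.2]
grip_width: 0.0857
gripper_force: 0.0
clock: 1.5
tcp_pos: [0.426, -0.1875, 0.2313]
orientation: [3.112, -0.43, 0.0]
contact_force: [0.3, 0.2, 0.5]
grip_width: 0.0856
gripper_force: 0.0
(array([ 0.42600241, -0.18753758,  0.23129939]), array([[ 9.62588839e-01, -2.70966282e-01,  3.44237106e-05],
       [-2.70966275e-01, -9.62588831e-01, -1.39558705e-04],
       [ 7.09515828e-05,  1.25009987e-04, -9.99999990e-01]]))
```

```bash
python3 -c "
from h import *
grab('wrist','w_shaker')"
python3 -m crank '[[[0.8,-4.9,0],[0,0,0]],[[0.8,-4.9,0],[0,0,0]],[[0.8,-4.9,0],[0,0,0]],[[0.8,-4.9,0],[0,0,0]],[[0.8,-4.9,0],[0,0,0]]]'
python3 -m crank '[[[0.8,-4.9,0],[0,0,0]],[[0.8,-4.9,0],[0,0,0]],[[0.8,-4.9,0],[0,0,0]],[[0,0,0],[0,0,0]]]'
python3 - <<'E'
from h import *
p,d,P=grab('wrist','w_car');print(P)
a=cv2.imread('pics/w_shaker.png');b=cv2.imread('pics/w_car.png')
cv2.imwrite('pics/both.png',np.vstack([cv2.resize(a,(400,300)),cv2.resize(b,(400,300))]))
E
```

```text
clock: 2.05
tcp_pos: [0.531, 0.037, 0.2312]
orientation: [3.112, -0.43, -0.0]
contact_force: [0.2, -0.3, -0.8]
grip_width: 0.0855
gripper_force: 0.0
clock: 2.45
tcp_pos: [0.5939, 0.179, 0.2307]
orientation: [-3.109, 0.414, 0.001]
contact_force: [-0.3, -0.1, -0.4]
grip_width: 0.0856
gripper_force: 0.0
(array([0.59393963, 0.1789757 , 0.23069411]), array([[ 9.65088769e-01, -2.61922953e-01, -1.88562696e-04],
       [-2.61918749e-01, -9.65076890e-01,  5.01647185e-03],
       [-1.49590662e-03, -4.79195254e-03, -9.99987400e-01]]))
```

View pics/both.png

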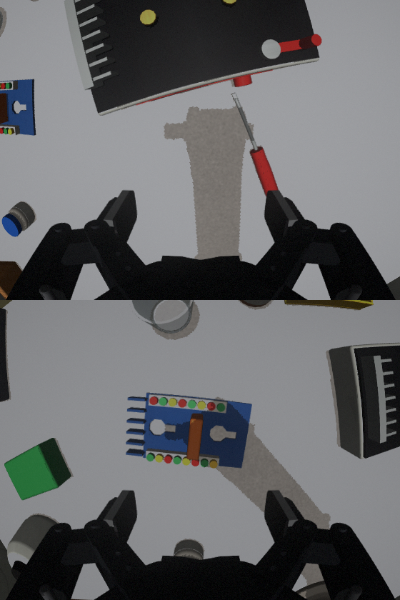

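The wrist views show the carrier with both keyholes and the orange bar at about (195,440) in the montage. Its fins point left, and the shaker's screws, pivot and post are visible in the upper image.

```bash
cat > loc.py <<'E'
from h import *
def carrier(p,P,z,roi=None):
    h=cv2.cvtColor(p,cv2.COLOR_RGB2HSV); m=cv2.inRange(h,(100,120,25),(128,255,255))
    if roi is not None:
        k=np.zeros_like(m);a,b,c,d=roi;k[b:d,a:c]=255;m&=k
    m=cv2.morphologyEx(m,cv2.MORPH_CLOSE,np.ones((3,3)))
    cs,hi=cv2.findContours(m,cv2.RETR_CCOMP,cv2.CHAIN_APPROX_NONE)
    out=[]
    for c,q in zip(cs,hi[0]):
        if q[3]>=0 and cv2.contourArea(c)>100:
            k=np.zeros_like(m);cv2.drawContours(k,[c],-1,255,-1); 
            g=p[k>0].mean(0); mm=cv2.moments(c); u=(mm['m10']/mm['m00'],mm['m01']/mm['m00'])
            out.append((cv2.contourArea(c),np.round(u,1),g.round(),onz('wrist',*u,z,P).round(4)))
    return out
E
python3 - <<'E'
from loc import *
X=np.load('w_car.npz');P=(X['t'],X['R'])
for o in carrier(X['p'],P,.003,(160,120,370,250)): print(o)
b,m=blobs(X['p'],(5,150,60),(14,255,255),100,(240,140,300,240))
for q in b: print(q)
c=max(cv2.findContours(m,0,2)[0],key=cv2.contourArea); print(cv2.boxPoints(cv2.minAreaRect(c)))
d=X['d'];print('depth bar',d[165:225:6,270:285:3])
X=np.load('w_shaker.npz');P=(X['t'],X['R'])
for q in blobs(X['p'],(18,120,80),(35,255,255),60,(180,0,360,60))[0]: print('screw',q,onz('wrist',*q[0],.099,P).round(4))
for q in blobs(X['p'],(0,150,60),(6,255,255),60,(360,30,480,90))[0]+blobs(X['p'],(172,150,60),(180,255,255),60,(360,30,480,90))[0]: print('red',q,onz('wrist',*q[0],.135,P).round(4))
print('post by eye',onz('wrist',443,57,.135,P),'pivot', onz('wrist',379,68,.1,P))
E
```

```text
(639.0, array([309.5, 187. ]), array([86., 86., 87.]), array([0.5741, 0.1487, 0.003 ]))
(627.0, array([225.1, 178.1]), array([107., 110., 118.]), array([0.6105, 0.2414, 0.003 ]))
(array([272.1, 194.2]), [262, 165, 22, 59, 974])
[[260.6832  222.16833]
 [266.42575 164.74258]
 [283.75247 166.47525]
 [278.00992 223.901  ]]
depth bar [[0.31546363 0.31575087 0.31746668 0.31953883 0.32329124]
 [0.31607407 0.31378362 0.314719   0.31414783 0.31380206]
 [0.31650585 0.3164411  0.31634384 0.31693542 0.3178997 ]
 [0.31647494 0.316426   0.3169277  0.31799054 0.32034358]
 [0.32011074 0.32009977 0.31962112 0.31851125 0.3759864 ]
 [0.32121584 0.32062066 0.32111403 0.32205123 0.37791923]
 [0.32419714 0.32368305 0.32336625 0.32335106 0.38279107]
 [0.324995   0.324166   0.32442454 0.32563588 0.38388366]
 [0.32632706 0.32624504 0.32573986 0.3292157  0.38582355]
 [0.         0.32941812 0.3292407  0.37283072 0.37332827]]
screw (array([321.4,   1.6]), [312, 0, 19, 5, 72]) [ 0.5839 -0.2692  0.099 ]
screw (array([206.5,  23.4]), [196, 13, 22, 21, 363]) [ 0.5924 -0.171   0.099 ]
red (array([442.3,  55.4]), [435, 48, 15, 16, 179]) [ 0.5148 -0.3454  0.135 ]
red (array([405.7,  64. ]), [390, 55, 33, 19, 394]) [ 0.5127 -0.3116  0.135 ]
post by eye [ 0.5134501  -0.34570878  0.135     ] pivot [ 0.5156015 -0.3011155  0.1      ]
```

```bash

python3 -m crank '[[[0,0,0],[0,0,0.108]],[[-0.7,-0.7,4],[0,0,0]],[[0,0,4],[0,0,0]],[[0,0,0],[0,0,0]],[[0,0,0],[0,0,0]]]'
python3 - <<'E'
from loc import *
p,d,P=grab('wrist','w_car2');print(P)
for o in carrier(p,P,.003): print(o)
b,m=blobs(p,(5,150,60),(14,255,255),300)
for q in b: print(q)
c=max(cv2.findContours(m,0,2)[0],key=cv2.contourArea); bx=cv2.boxPoints(cv2.minAreaRect(c)); print(bx)
for u in list(bx)+[bx.mean(0)]: print(onz('wrist',*u,.062,P))
X=np.load('w_car.npz');print(onz('wrist',272.2,194.3,.062,(X['t'],X['R'])))
E
```

```text
clock: 3.0
tcp_pos: [0.5895, 0.1781, 0.1514]
orientation: [3.083, -0.599, -0.002]
contact_force: [-0.0, -0.5, 1.0]
grip_width: 0.0851
gripper_force: 0.0
(array([0.58951842, 0.17812426, 0.15143126]), array([[ 9.27313476e-01, -3.74283116e-01, -1.36626750e-03],
       [-3.74284692e-01, -9.27313107e-01, -1.17055107e-03],
       [-8.28840255e-04,  1.59684079e-03, -9.99998382e-01]]))
(895.5, array([208. , 199.7]), array([116., 118., 124.]), array([0.6106, 0.2416, 0.003 ]))
(951.5, array([313.9, 198.4]), array([96., 94., 95.]), array([0.5743, 0.1489, 0.003 ]))
(array([266. , 216.3]), [254, 180, 24, 75, 1650])
[[254. 180.]
 [277. 180.]
 [277. 254.]
 [254. 254.]]
[0.62109431 0.18457154 0.062     ]
[0.61474927 0.16901942 0.062     ]
[0.5600363  0.19133653 0.062     ]
[0.56676182 0.20815177 0.062     ]
[0.59168375 0.18777102 0.062     ]
[0.59145858 0.18748629 0.062     ]
```

View pics/w_car2.png

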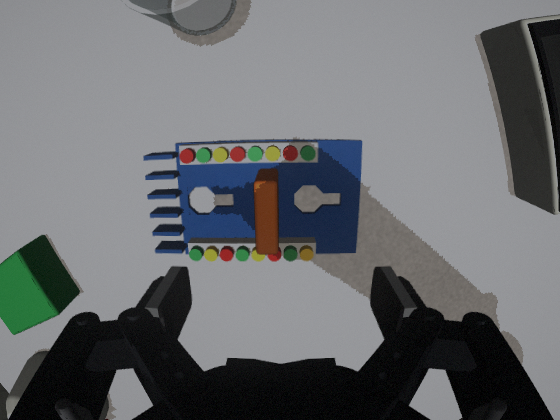

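The view shows the carrier square to the tool, with the bar centred at (266,216). The bar's top centre comes out at (0.591,0.188). Next I descend and grip.

```bash

python3 -m crank '[[[-0.3,-1,2],[0,0,-0.01]],[[0,0,4],[0,0,0]],[[0,0,3],[0,0,0]],[[0,0,0],[0,0,0]],[[0,0,0],[0,0,0]]]'
python3 -c "
from h import *
print(pose())"
```

```text
clock: 3.55
tcp_pos: [0.5921, 0.1901, 0.0634]
orientation: [-3.086, 0.582, -0.003]
contact_force: [0.5, -0.1, -0.3]
grip_width: 0.0854
gripper_force: 0.0
(array([0.59205037, 0.19012252, 0.06339721]), array([[ 9.31252461e-01, -3.64367242e-01,  2.31644778e-03],
       [-3.64369610e-01, -9.31254165e-01,  6.84073775e-04],
       [ 1.90794757e-03, -1.48108856e-03, -9.99997083e-01]]))
```

```bash

python3 -m crank '[[[0,0.2,2],[0,0,0]],[[0,0,1.8],[0,0,0]],[[0,0,0],[0,0,0]],[[0,0,0],[0,0,0]]]'
python3 -m crank '[[[0,0,0],[0,0,0]],[[0,0,0],[0,0,0]],[[0,0,0],[0,0,0]],[[0,0,0],[0,0,0]],[[0,0,0],[0,0,0]]]' 0 60
python3 -m crank '[[[0,0,0],[0,0,0]],[[0,0,0],[0,0,0]],[[0,0,0],[0,0,0]],[[0,0,0],[0,0,0]],[[0,0,0],[0,0,0]]]'
python3 -c "
from h import *
print(pose())"
```

```text
clock: 3.95
tcp_pos: [0.5914, 0.1887, 0.0256]
orientation: [-3.086, 0.582, -0.004]
contact_force: [-0.1, -0.2, -0.2]
grip_width: 0.0854
gripper_force: 0.0
clock: 4.45
tcp_pos: [0.5902, 0.1885, 0.0237]
orientation: [-3.087, 0.581, -0.001]
contact_force: [-0.5, -0.2, -3.1]
grip_width: 0.0175
gripper_force: 59.0
clock: 4.95
tcp_pos: [0.5903, 0.1885, 0.0237]
orientation: [-3.087, 0.581, -0.001]
contact_force: [-0.6, 0.6, 5.6]
grip_width: 0.0173
gripper_force: 60.0
(array([0.59026939, 0.18848884, 0.02374976]), array([[ 9.31541543e-01, -3.63633889e-01,  8.64991772e-04],
       [-3.63634354e-01, -9.31541652e-01,  4.55611075e-04],
       [ 6.40100237e-04, -7.38961368e-04, -9.99999522e-01]]))
```

```bash

python3 -m crank '[[[0,0,-1],[0,0,0]],[[0,0,-3],[0,0,0]],[[0,0,-4],[0,0,0]],[[0,0,-4],[0,0,0]],[[0,0,-3],[0,0,0]]]' 0 100
python3 -m crank '[[[0,0,0],[0,0,-0.124]],[[0,0,0],[0,0,-0.124]],[[0,0,0],[0,0,-0.124]],[[0,0,0],[0,0,0]],[[0,0,0],[0,0,0]]]'
python3 - <<'E'
from loc import *
p,d,P=grab('wrist','w_held');print(P)
for o in carrier(p,P,P[0][2]-.0237+.003): print(o, P[1].T@(o[3]-P[0]))
E
```

```text
clock: 5.45
tcp_pos: [0.5895, 0.1878, 0.1752]
orientation: [3.087, -0.581, -0.0]
contact_force: [1.5, 0.9, -4.3]
grip_width: 0.017
gripper_force: 97.8
clock: 5.95
tcp_pos: [0.5892, 0.1876, 0.1727]
orientation: [3.141, -0.006, -0.003]
contact_force: [0.5, 0.1, -3.4]
grip_width: 0.0171
gripper_force: 97.9
(array([0.58921646, 0.18759517, 0.17267512]), array([[ 9.99991275e-01, -3.84100742e-03, -1.64236593e-03],
       [-3.84207683e-03, -9.99992409e-01, -6.48479846e-04],
       [-1.63986264e-03,  6.54784284e-04, -9.99998441e-01]]))
(107.5, array([136.1, 280.5]), array([120., 128., 144.]), array([0.5687, 0.2759, 0.152 ])) [-0.02082165 -0.08823889  0.02065152]
(1949.0, array([180.5, 252.1]), array([173., 177., 185.]), array([0.5891, 0.2434, 0.152 ])) [-0.00029696 -0.05581749  0.02063909]
```

View pics/w_held.png

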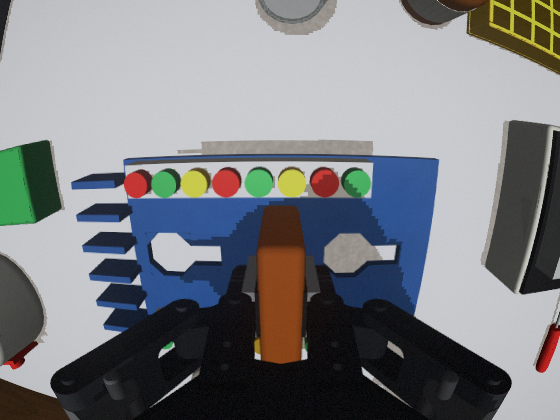

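Carrier held level, with its front keyhole at (180,252) and the rear one at (355,252). Next I move to the near side of the shaker to look at its screws.

```bash

python3 -m crank '[[[-1.1,2.5,0],[0,0,0]],[[-1.1,4.4,0],[0,0,0]],[[-1.1,4.4,0],[0,0,0]],[[-1.1,4.4,0],[0,0,0]],[[-1.1,4.4,0],[0,0,0]]]'
python3 -m crank '[[[-1.1,4.4,0],[0,0,0]],[[-1.1,4.4,0],[0,0,0]],[[-1.1,4.4,0],[0,0,0]],[[-1.1,4.4,0],[0,0,0]],[[-1.1,4.4,0],[0,0,0]]]'
python3 -m crank '[[[0,0,0],[0,0,0]],[[0,0,0],[0,0,0]],[[0,0,0],[0,0,0]]]'
python3 - <<'E'
from loc import *
p,d,P=grab('wrist','w_sh2');print(P)
for q in blobs(p,(18,110,60),(35,255,255),60)[0]: print('screw',q,onz('wrist',*q[0],.099,P).round(4))
E
```

```text
clock: 6.5
tcp_pos: [0.534, -0.0144, 0.1733]
orientation: [3.141, -0.004, -0.0]
contact_force: [1.4, -0.5, -3.5]
grip_width: 0.0168
gripper_force: 98.3
clock: 7.0
tcp_pos: [0.479, -0.2344, 0.1735]
orientation: [3.141, -0.004, 0.0]
contact_force: [0.7, 0.5, -3.9]
grip_width: 0.0169
gripper_force: 98.3
clock: 7.3
tcp_pos: [0.4802, -0.2315, 0.1733]
orientation: [-3.141, -0.0, -0.0]
contact_force: [0.3, 0.7, -3.7]
grip_width: 0.0171
gripper_force: 98.7
(array([ 0.48016375, -0.23145848,  0.1733146 ]), array([[ 9.99999938e-01,  3.04642233e-04,  1.75238908e-04],
       [ 3.04514054e-04, -9.99999686e-01,  7.31012975e-04],
       [ 1.75461551e-04, -7.30959567e-04, -9.99999717e-01]]))
screw (array([189. ,  61.8]), [175, 48, 29, 28, 635]) [ 0.5922 -0.1714  0.099 ]
screw (array([338.,  62.]), [323, 48, 31, 29, 677]) [ 0.5905 -0.2705  0.099 ]
screw (array([291.3, 181.8]), [278, 167, 28, 30, 657]) [ 0.5085 -0.24    0.099 ]
screw (array([194.9, 182.2]), [180, 168, 30, 29, 644]) [ 0.5087 -0.1729  0.099 ]
screw (array([256.8, 345.3]), [254, 337, 7, 18, 96]) [ 0.3662 -0.2122  0.099 ]
```

View pics/w_sh2.png

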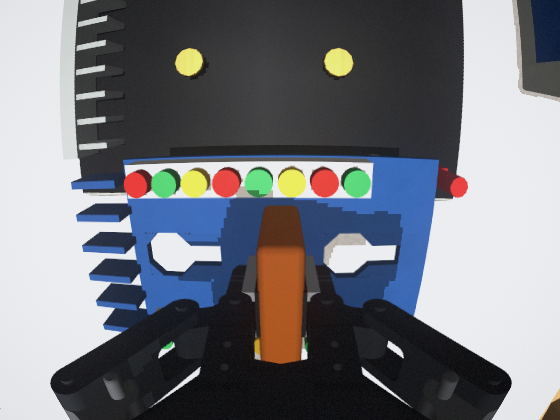

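The brass heads are clear at (189,62) and (338,62), the catch post is at (459,187), and the shaker fins are at left. The shaker's x axis comes out at about 89° yaw. I'll go to the engage hover and check through the keyholes.

```bash

python3 -m crank '[[[0,0,0],[0,0,0.016]],[[3,0,0],[0,0,0]],[[4,0,0],[0,0,0]],[[4.15,0,0],[0,0,0]],[[0,0,0],[0,0,0]]]'
python3 -m crank '[[[0,0,1.5],[0,0,0]],[[0,0,2],[0,0,0]],[[0,0,0],[0,0,0]],[[0,0,0],[0,0,0]]]'
python3 - <<'E'
from loc import *
p,d,P=grab('wrist','w_hov');print(P)
b,m=blobs(p,(18,110,60),(35,255,255),30,(130,215,420,300))
for q in b: print('screw',q,onz('wrist',*q[0],.099,P).round(4))
for n,u in [('scene',[(204.9,286.9),(233.7,259.3)]),('side',[(350.1,158.6),(330,172.5)])]: print(n,[onz(n,*a,.097) for a in u])
E
```

```text
clock: 7.85
tcp_pos: [0.5972, -0.2315, 0.1734]
orientation: [-3.14, 0.019, -0.008]
contact_force: [-1.0, 1.0, -4.9]
grip_width: 0.0169
gripper_force: 98.8
clock: 8.25
tcp_pos: [0.5899, -0.2344, 0.1375]
orientation: [-3.141, 0.026, 0.004]
contact_force: [-0.0, -0.7, -2.9]
grip_width: 0.0165
gripper_force: 98.5
(array([ 0.5898592 , -0.23435709,  0.13751107]), array([[ 9.99861766e-01, -1.64620369e-02, -2.33455066e-03],
       [-1.64609960e-02, -9.99864401e-01,  4.64371221e-04],
       [-2.34187860e-03, -4.25878000e-04, -9.99997167e-01]]))
screw (array([174.4, 241.8]), [162, 233, 27, 19, 344]) [ 0.5893 -0.169   0.099 ]
screw (array([340.7, 242.8]), [326, 234, 29, 19, 366]) [ 0.5874 -0.2724  0.099 ]
scene [array([ 0.59142324, -0.26662582,  0.097     ]), array([ 0.59316699, -0.16689123,  0.097     ])]
side [array([ 0.59231396, -0.27142196,  0.097     ]), array([ 0.59414745, -0.17110187,  0.097     ])]
```

View pics/w_hov.png

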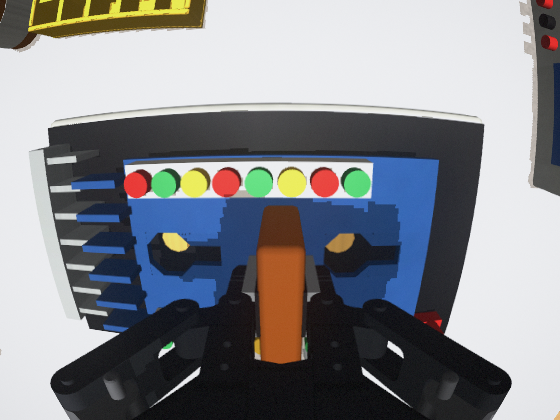

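The brass heads show through both openings but are clipped at the top: front head at about (175,242), rear at (340,242). So the carrier needs to go about 2 mm along +x and 1 mm along +y. I'll correct that, then check again just above the heads.

```bash

python3 -m crank '[[[0.2,-0.12,0.5],[0,0,0]],[[0,0,0.6],[0,0,0]],[[0,0,0],[0,0,0]],[[0,0,0],[0,0,0]],[[0,0,0],[0,0,0]]]'
python3 - <<'E'
from loc import *
p,d,P=grab('wrist','w_hov2');print(P)
b,m=blobs(p,(18,110,60),(35,255,255),30,(130,215,420,300))
for q in b: print('screw',q,onz('wrist',*q[0],.099,P).round(4))
cv2.imwrite('pics/hov2c.png',cv2.resize(p[215:290,130:420,::-1],None,fx=2.7,fy=2.7,interpolation=2))
E
```

```text
clock: 8.8
tcp_pos: [0.5933, -0.2335, 0.1275]
orientation: [3.141, -0.026, 0.0]
contact_force: [-1.0, 0.2, -4.7]
grip_width: 0.0169
gripper_force: 98.6
(array([ 0.59334927, -0.23350691,  0.1274582 ]), array([[ 9.99866351e-01, -1.63468644e-02,  2.47103944e-04],
       [-1.63468424e-02, -9.99866377e-01, -9.06671944e-05],
       [ 2.48553050e-04,  8.66157075e-05, -9.99999965e-01]]))
screw (array([173.5, 248.6]), [159, 234, 31, 30, 695]) [ 0.5927 -0.1707  0.099 ]
screw (array([342.2, 249.4]), [326, 234, 33, 31, 756]) [ 0.5911 -0.2707  0.099 ]
```

View pics/hov2c.png

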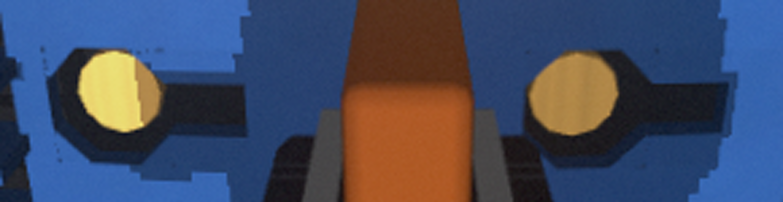

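The heads are fully visible inside both openings. Comparing with the expected parallax, the carrier is about 1.6 mm too far along +x and 0.7 mm short along +y. I'll correct that and lower.

```bash

python3 -m crank '[[[-0.16,-0.06,0],[0,0,0]],[[0,0,0.2],[0,0,0]],[[0,0,0.3],[0,0,0]],[[0,0,0],[0,0,0]],[[0,0,0],[0,0,0]]]'
python3 -m crank '[[[0,0,0.3],[0,0,0]],[[0,0,0.3],[0,0,0]],[[0,0,0],[0,0,0]],[[0,0,0],[0,0,0]]]'
```

```text
clock: 9.35
tcp_pos: [0.5916, -0.2328, 0.1221]
orientation: [-3.141, 0.025, 0.001]
contact_force: [-1.5, 0.1, -3.9]
grip_width: 0.0171
gripper_force: 98.6
clock: 9.75
tcp_pos: [0.5916, -0.2328, 0.1161]
orientation: [-3.141, 0.026, 0.001]
contact_force: [-0.3, 0.3, -3.6]
grip_width: 0.017
gripper_force: 98.6
```

```bash

python3 -m crank '[[[0,0,0.3],[0,0,0]],[[0,0,0.3],[0,0,0]],[[0,0,0],[0,0,0]],[[0,0,0],[0,0,0]]]'
python3 -m crank '[[[0,0,0.1],[0,0,0]],[[0,0,0],[0,0,0]],[[0,0,0],[0,0,0]]]'
```

```text
clock: 10.15
tcp_pos: [0.5916, -0.2328, 0.1102]
orientation: [-3.141, 0.025, 0.0]
contact_force: [0.4, -0.4, -3.3]
grip_width: 0.0168
gripper_force: 98.6
clock: 10.45
tcp_pos: [0.5917, -0.2328, 0.1093]
orientation: [3.141, -0.026, 0.0]
contact_force: [-0.0, -0.2, -4.3]
grip_width: 0.0168
gripper_force: 98.6
```

```bash

python3 -m crank '[[[0,0,0.07],[0,0,0]],[[0,0,0],[0,0,0]],[[0,0,0],[0,0,0]]]'
python3 -m crank '[[[0,-0.4,0],[0,0,0]],[[0,-0.4,0],[0,0,0]],[[0,0,0],[0,0,0]],[[0,0,0],[0,0,0]]]'
```

```text
clock: 10.75
tcp_pos: [0.5918, -0.2329, 0.1089]
orientation: [3.141, -0.026, 0.001]
contact_force: [-0.5, -0.6, -1.3]
grip_width: 0.0171
gripper_force: 99.3
clock: 11.15
tcp_pos: [0.5922, -0.2237, 0.1088]
orientation: [-3.141, 0.024, -0.001]
contact_force: [-0.0, 2.2, 0.1]
grip_width: 0.0167
gripper_force: 99.4
```

```bash

python3 -m crank '[[[0,-0.4,0],[0,0,0]],[[0,-0.4,0],[0,0,0]],[[0,-0.3,0],[0,0,0]],[[0,0,0],[0,0,0]],[[0,0,0],[0,0,0]]]'
python3 -m crank '[[[0,-0.2,0],[0,0,0]],[[0,-0.1,0],[0,0,0]],[[0,0,0],[0,0,0]],[[0,0,0],[0,0,0]]]'
```

```text
clock: 11.65
tcp_pos: [0.5922, -0.2132, 0.1089]
orientation: [-3.141, 0.025, -0.001]
contact_force: [0.3, -0.2, 2.4]
grip_width: 0.0168
gripper_force: 99.6
clock: 12.05
tcp_pos: [0.5922, -0.2112, 0.1088]
orientation: [3.141, -0.026, 0.001]
contact_force: [0.4, -2.4, 2.8]
grip_width: 0.0166
gripper_force: 99.7
```

```bash

python3 -m crank '[[[0,-0.2,0],[0,0,0]],[[0,0,0],[0,0,0]],[[0,0,0],[0,0,0]]]'
python3 -m crank '[[[0,-0.2,0],[0,0,0]],[[0,0,0],[0,0,0]],[[0,0,0],[0,0,0]]]'
```

```text
clock: 12.35
tcp_pos: [0.5922, -0.2089, 0.1088]
orientation: [3.141, -0.026, 0.001]
contact_force: [-0.1, -3.5, 3.6]
grip_width: 0.0167
gripper_force: 99.9
clock: 12.65
tcp_pos: [0.5923, -0.2068, 0.1088]
orientation: [3.141, -0.025, 0.001]
contact_force: [-0.9, -3.5, 5.4]
grip_width: 0.0166
gripper_force: 100.0
```

```bash

python3 -m crank '[[[0,-0.15,0],[0,0,0]],[[0,0,0],[0,0,0]],[[0,0,0],[0,0,0]]]'
python3 - <<'E'
from loc import *
p,d,P=grab('wrist','w_home');print(P)
q=p[100:340,20:480,::-1]
cv2.imwrite('pics/home.png',cv2.resize(q,None,fx=1.7,fy=1.7,interpolation=2))
E
```

```text
clock: 12.95
tcp_pos: [0.5923, -0.2064, 0.1088]
orientation: [3.14, -0.026, 0.001]
contact_force: [-0.7, -5.5, 4.7]
grip_width: 0.0167
gripper_force: 100.0
(array([ 0.59229275, -0.2063564 ,  0.10884102]), array([[ 9.99858642e-01, -1.68019872e-02,  6.23233872e-04],
       [-1.68011908e-02, -9.99858054e-01, -1.26170192e-03],
       [ 6.44344505e-04,  1.25105249e-03, -9.99999010e-01]]))
```

View pics/home.png

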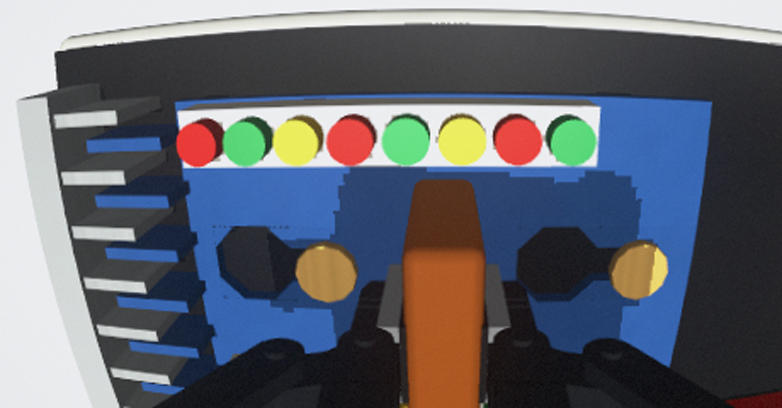

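The heads now sit over the slots, at (326,272) and (638,270) in the crop, and the carrier's fins are between the shaker's. I'll give it one more small push to confirm the stop.

```bash

python3 -m crank '[[[0,-0.15,0],[0,0,0]],[[0,0,0],[0,0,0]],[[0,0,0],[0,0,0]]]'
```

```text
clock: 13.3
tcp_pos: [0.5922, -0.2063, 0.1088]
orientation: [3.139, -0.028, 0.001]
contact_force: [1.4, -8.8, 3.9]
grip_width: 0.0172
gripper_force: 99.8
```

It's against the hard stop: the force rises and there's no more travel. Now I'll ease off, release and rise.

```bash

python3 -m crank '[[[0,0.3,0],[0,0,0]],[[0,0,0],[0,0,0]],[[0,0,0],[0,0,0]]]'
python3 -m crank '[[[0,0,0],[0,0,0]],[[0,0,0],[0,0,0]],[[0,0,0],[0,0,0]],[[0,0,0],[0,0,0]]]' 4 20
python3 -m crank '[[[0,0,-1],[0,0,0]],[[0,0,-3],[0,0,0]],[[0,0,-4],[0,0,0]],[[0,0,-4],[0,0,0]]]'
python3 -m crank '[[[-3,4,0],[0,0,0]],[[-3,4,0],[0,0,0]],[[-3,4,0],[0,0,0]],[[0,0,0],[0,0,0]],[[0,0,0],[0,0,0]]]'
python3 - <<'E'
from loc import *
p,d,P=grab('wrist','w_post');print(P)
b1,m1=blobs(p,(0,140,60),(6,255,255),30);b2,m2=blobs(p,(172,140,60),(180,255,255),30)
for q in b1+b2: print(q,onz('wrist',*q[0],.135,P).round(4))
cv2.imwrite('pics/wpost.png',p[:,:,::-1])
E
```

```text
clock: 13.6
tcp_pos: [0.5923, -0.2064, 0.1088]
orientation: [-3.141, 0.025, -0.0]
contact_force: [-0.2, -2.8, 5.0]
grip_width: 0.017
gripper_force: 100.1
clock: 14.0
tcp_pos: [0.5918, -0.2061, 0.1082]
orientation: [-3.141, 0.024, 0.001]
contact_force: [0.7, -0.3, 0.1]
grip_width: 0.0401
gripper_force: 0.0
clock: 14.4
tcp_pos: [0.5918, -0.2066, 0.2304]
orientation: [-3.141, 0.025, 0.001]
contact_force: [1.3, -0.0, 0.5]
grip_width: 0.0401
gripper_force: 0.0
clock: 14.9
tcp_pos: [0.4993, -0.3267, 0.2294]
orientation: [3.141, -0.031, 0.001]
contact_force: [0.4, 1.1, 0.4]
grip_width: 0.0402
gripper_force: 0.0
(array([ 0.49926271, -0.32674225,  0.22939818]), array([[ 9.99804527e-01, -1.97612879e-02,  6.32030900e-04],
       [-1.97609683e-02, -9.99804604e-01, -5.08063764e-04],
       [ 6.41947398e-04,  4.95474909e-04, -9.99999671e-01]]))
(array([155.1,  46.7]), [148, 40, 15, 15, 156]) [ 0.6313 -0.2367  0.135 ]
(array([109.6,  54.1]), [104, 48, 12, 13, 132]) [ 0.6319 -0.1968  0.135 ]
(array([70. , 62.1]), [65, 56, 11, 13, 110]) [ 0.6328 -0.1568  0.135 ]
(array([143.1, 154.3]), [136, 147, 15, 15, 158]) [ 0.5487 -0.2223  0.135 ]
(array([100.5, 156.9]), [95, 150, 13, 15, 132]) [ 0.5495 -0.1825  0.135 ]
(array([290. , 184.2]), [261, 174, 52, 27, 863]) [ 0.5213 -0.3356  0.135 ]
(array([222.7, 206.5]), [212, 203, 23, 8, 139]) [ 0.505  -0.2837  0.135 ]
(array([246.7, 320. ]), [236, 281, 24, 66, 818]) [ 0.3988 -0.2958  0.135 ]
```

View pics/wpost.png

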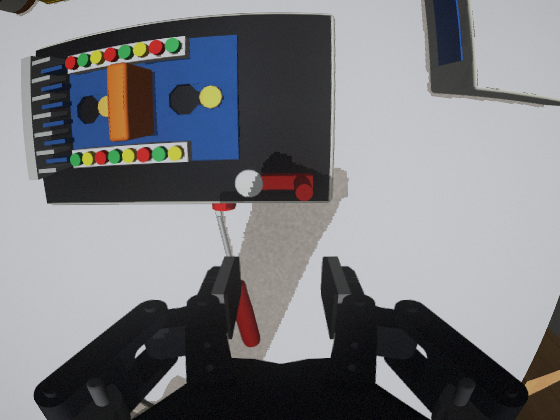

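The carrier stands locked home; the catch is still open, with its pivot cap at (249,183) and the post top at (304,192).

```bash
python3 - <<'E'
from h import *
X=np.load('w_post.npz');P=(X['t'],X['R'])
q=onz('wrist',304,192,.135,P);v=onz('wrist',249,183,.1,P);print(q,v, P[1].T@(q-P[0]))
pv=np.array([.5152,-.3006]);dd=q[:2]-pv;print(np.linalg.norm(dd),np.degrees(np.arctan2(dd[1],dd[0])))
E
```

```text
[ 0.51504763 -0.34604848  0.135     ] [ 0.51519942 -0.30134356  0.1       ] [0.01610275 0.01894376 0.09441793]
0.04544873647468684 -90.19208917626327
```

```bash

python3 -m crank '[[[1.6,1.9,2],[0,0,0]],[[0,0,4],[0,0,0]],[[0,0,2],[0,0,0]],[[0,0,0],[0,0,0]],[[0,0,0],[0,0,0]]]'
python3 -c "
from h import *
P=pose();print(P[0],P[1].T@(np.array([.515,-.346,.108])-P[0]))"
```

```text
clock: 15.45
tcp_pos: [0.5172, -0.3432, 0.1492]
orientation: [-3.141, 0.022, -0.001]
contact_force: [-0.0, -0.4, 0.4]
grip_width: 0.04
gripper_force: 0.0
[ 0.51721863 -0.34319091  0.14918573] [-0.00220584  0.00286558  0.04118252]
```

```bash

python3 -m crank '[[[-0.2,0.3,0],[0,0,0]],[[0,0,2],[0,0,0]],[[0,0,2.1],[0,0,0]],[[0,0,0],[0,0,0]],[[0,0,0],[0,0,0]]]'
python3 -m crank '[[[0,0,0],[0,0,0]],[[0,0,0],[0,0,0]],[[0,0,0],[0,0,0]],[[0,0,0],[0,0,0]]]' 0 20
python3 -c "
from h import *
P=pose();print(P[0])"
```

```text
clock: 15.95
tcp_pos: [0.5144, -0.3479, 0.1089]
orientation: [3.141, -0.025, 0.002]
contact_force: [0.6, -0.0, 0.3]
grip_width: 0.0402
gripper_force: 0.0
clock: 16.35
tcp_pos: [0.5153, -0.345, 0.1093]
orientation: [-3.139, 0.022, -0.003]
contact_force: [-1.2, 6.8, 6.1]
grip_width: 0.0133
gripper_force: 20.0
[ 0.51529693 -0.34500165  0.10934572]
```

```bash

python3 -m crank '[[[1.2,-0.4,0],[0,0,0]],[[1.1,-0.45,0],[0,0,0]],[[0.93,-0.72,0],[0,0,0]],[[0,0,0],[0,0,0]],[[0,0,0],[0,0,0]]]'
```

```text
clock: 16.85
tcp_pos: [0.5492, -0.3342, 0.1096]
orientation: [3.138, -0.026, 0.009]
contact_force: [3.4, -4.0, 1.1]
grip_width: 0.0135
gripper_force: 19.8
```

```bash

python3 -m crank '[[[0.7,-0.93,0],[0,0,0]],[[0.4,-1.09,0],[0,0,0]],[[0.1,-1.16,0],[0,0,0]],[[0,0,0],[0,0,0]],[[0,0,0],[0,0,0]]]'
python3 -m crank '[[[0,-0.2,0],[0,0,0]],[[0,0,0],[0,0,0]],[[0,0,0],[0,0,0]]]'
```

```text
clock: 17.35
tcp_pos: [0.5635, -0.3007, 0.11]
orientation: [3.14, -0.023, 0.014]
contact_force: [6.7, -1.0, 1.5]
grip_width: 0.0129
gripper_force: 20.3
clock: 17.65
tcp_pos: [0.5635, -0.3005, 0.1101]
orientation: [3.138, -0.025, 0.015]
contact_force: [7.9, -4.5, -0.9]
grip_width: 0.0129
gripper_force: 20.2
```

```bash

python3 -m crank '[[[0,-0.15,0],[0,0,0]],[[0,0,0],[0,0,0]],[[0,0,0],[0,0,0]]]'
python3 -m crank '[[[0,0,0],[0,0,0]],[[0,0,0],[0,0,0]],[[0,0,0],[0,0,0]],[[0,0,0],[0,0,0]]]' 3.2
python3 -m crank '[[[0,0,-1],[0,0,0]],[[0,0,-3],[0,0,0]],[[0,0,-4],[0,0,0]],[[0,0,-4],[0,0,0]]]'
python3 -m crank '[[[-3,2,-1],[0,0,0]],[[-3,2,0],[0,0,0]],[[0,0,0],[0,0,0]],[[0,0,0],[0,0,0]],[[0,0,0],[0,0,0]]]'
python3 - <<'E'
from loc import *
p,d,P=grab('wrist','w_end');grab('side','s_end')
q=onz('wrist',0,0,.135,P)
cv2.imwrite('pics/wend.png',cv2.resize(p[0:260,0:440,::-1],None,fx=1.7,fy=1.7,interpolation=2))
E
```

```text
clock: 17.95
tcp_pos: [0.5634, -0.3003, 0.1101]
orientation: [3.136, -0.026, 0.016]
contact_force: [9.0, -7.7, -1.6]
grip_width: 0.0128
gripper_force: 20.1
clock: 18.35
tcp_pos: [0.5587, -0.2968, 0.1075]
orientation: [-3.141, 0.025, 0.001]
contact_force: [0.1, 0.4, -0.0]
grip_width: 0.0321
gripper_force: 0.0
clock: 18.75
tcp_pos: [0.5586, -0.297, 0.2294]
orientation: [-3.141, 0.025, 0.001]
contact_force: [-0.2, -1.0, -0.1]
grip_width: 0.032
gripper_force: 0.0
clock: 19.25
tcp_pos: [0.4992, -0.3353, 0.2379]
orientation: [-3.141, 0.023, -0.001]
contact_force: [0.7, -0.2, -0.4]
grip_width: 0.0317
gripper_force: 0.0
```

View pics/wend.png

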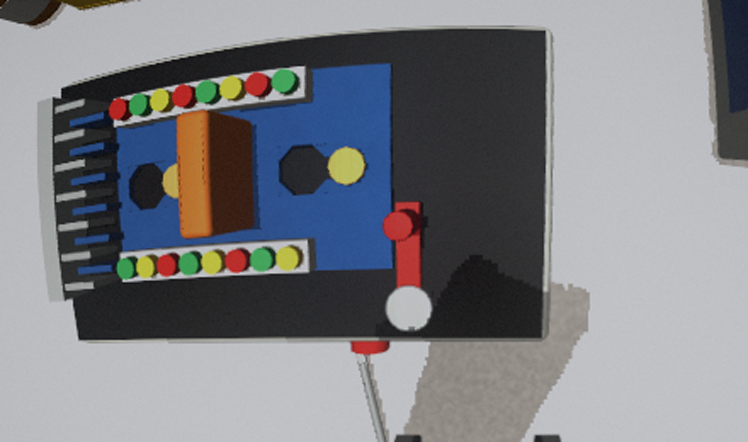

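The catch is shut, its arm parallel to the carrier's rear edge (pivot at (408,308), post at (402,224)). The carrier is locked home and the gripper is clear, so I'm handing in.

```bash
python3 -c "
from bench import r
print(r.hand_in())"
```

```text
the job is handed in; nothing more can be done
None
```

The carrier is locked home on the shaker against its hard stop, the red catch is swung shut to its stop, and the gripper is clear; I handed the job in at about 19 s, and the hand-in gave no verdict.

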